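Open the dust shutter and hold a grease coupler on a tilted nipple

ROBOT

A 6-joint arm with a two-finger parallel gripper is mounted at the origin on a cart in front of the work surface, level with it; the furniture and walls round the work are solid. World frame = base frame: x ahead of the robot, y to its left, z up, the work surface at z = 0. Lengths are in mm, angles in rad, forces in N, time in s.
With the tool pointing down it reaches from about 350 to 775 mm from the base axis. Payload 7.3 kg.
Tool frame: the origin (TCP) lies midway between the tips of the shut fingers; the grasp point (between the pads) lies 19 mm behind it; z points along the fingers, y is the direction in which the jaws open and shut (so a half turn about z gives the same grasp; the last joint's range is limited). The gripper opens to 92 mm and grips with 3 to 60 N. Pads are 19 mm wide; open, the fingers measure 130 mm over their backs; the gripper's body (75 mm by 190 mm) begins 47 mm behind the grasp point.
Start: joints at [-1.406, 0.342, 1.524, -0, 1.275, -0.146], TCP at [160.578, -499.86, 226.741] pointing down, gripper open.
Joint ranges: [-2.53, 2.53], [-0.77, 2.02], [0.04, 2.7], [-1, 4.14], [0.28, 2.66], [-3.11, 3.11]. Speed limits (rad/s): [2.57, 2.57, 3.14, 3.14, 3.14, 3.14].

INTERFACE

Orientations are given as [roll, pitch, yaw] about the fixed x, y, z axes, in that order (R = Rz(yaw) Ry(pitch) Rx(roll)).
In Python, from plant import sensors, imaging, ticket gives the robot as it stands. The module is installed in compiled form; this text tells all that it offers.
- The arm moves only by the tool arm_command, never from a script. Its argument "increments" is one flat list of numbers, 5 for each row, row after row: the closure, from 0 (fully open) to 1 (shut), then the shift along the tool's x, y, z in mm, then the turn about the tool's z in degrees. In form: [hand, dx, dy, dz, spin, hand, dx, dy, dz, spin, ...]. A call has 1 to 20 rows; each row is the pose to reach, as a shift and turn from the pose commanded when the call began, along the tool's axes at that moment; what a row does not reach only later rows make up. A row lasts 1/8 s, in which the tool goes at most 62.5 mm and 10.7 degrees, less where a joint would pass 70% of its speed; a pose out of reach is approached as far as the arm can. A call with a gripper value outside its range is refused whole. The fingers move at their own pace and stop on an object; the grip force is fixed at half the most. Time passes only in rows, so rows that repeat a pose let the fingers close. It gives the time, the measured TCP pose, the force and the opening at its end, in the units of the state.
- sensors.get_obs(): the state, without advancing time (a new reading comes with each control period).
- imaging.capture(name): name is "scene" or "top" or "wrist"; returns the picture (384x512x3 uint8, blue, green, red); there is no depth.
- imaging.calibration(name): a dict with "fx", "fy", "cx", "cy" (pixels), "world_to_cam" (4x4, takes a point from world to camera coordinates); the wrist camera has in their place "hand_eye" (4x4, takes a point from camera to tool coordinates, whose origin is the TCP and whose axes are the flange's). Camera axes: x right, y down, z forward; pixel columns grow to the right and rows downward; lengths in mm; the calibration is good to about 2 mm. A picture is of the moment at which its call begins: read the wrist's pose just before it. calibration takes no time and is no camera call.
- ticket.close_job(): hands the job in, once; it reports no verdict.
The state is a dict: "time": time; "joint_positions": joint angles; "dq": joint speeds; "tau": joint torques, N m; "tool_pos": TCP position; "tcp_rot": TCP orientation; "contact_force": force on the tool from outside, world axes, zero at the start; "moment": the same for the moment, N m; "grip_width": finger opening in mm.
Only numpy, scipy, OpenCV 4.12 (cv2) and the standard library are available. Lean on these libraries where they do the work, as an engineer would, in place of code of your own. Each camera call takes 0.05 s, during which the arm holds its last target. There are 200 camera calls.

TASK

Slide the orange dust shutter on the bearing block along its rails to its end stop, so that the brass grease nipple is uncovered. Then take the blue-handled grease coupler out of its stand, press it squarely along the leaning nipple until it snaps on, keep pushing until the spring-loaded nipple is fully down at its stop, and finish while still gripping the coupler and holding it down there. Do not shove or tip the tool cup, stapler and tape measure standing nearby.

Things in the scene. Friction and masses are not known exactly. Their poses are not given: they have to be found in the camera images.
- bearing_block: Grey fixed bearing housing, foot 100 x 136 mm, shaft stub along y. Origin: centre of its underside; z up. Its top face slopes: the face's normal leans 0.35 rad (20 deg) from vertical towards the block's -x (roughly towards the robot). The nipple axis leaves this face at (0, -22, 58) mm in the block frame. Stands left or right of the desk's middle, the stand on the other side.
- nipple_top (a point): Centre of the flat top of the brass nipple, 24 mm above the sloped face when free; moves down with it. z: the nipple axis, outwards (leans 0.35 rad towards the block's -x); y: the block's y. Head 10 mm across at the top, widening over 4 mm to 16 mm, 2 mm straight, then narrowing over 3 mm to a 10 mm neck.
- nipple (a joint): How far the spring-loaded nipple is pushed down its axis, m: 0 free, 0.006 at its stop. Spring: 6 N at the start, 12 N at the stop; it comes back up when let go.
- shutter (a joint): Travel of the shutter along the block's +y, m: 0 covers the nipple, 0.055 at the end stop, nipple free. Stays where it is left (about 1.5 N to move it).
- shutter_grip (a point): Centre of the black grip fin on the orange shutter, a hood 50 (x) x 36 mm (y) whose top is 30 mm above the sloped face. The fin stands on it along the face's normal: 10 mm thick (y), 28 mm wide (x), 24 mm high; this point is 14 mm above the hood's top, 10 mm below the fin's upper edge. z: outward normal of the sloped face; y: sliding direction towards open.
- coupler: Loose, 0.26 kg, 85 mm long, mouth down in the stand. Origin: centre of its mouth; z along its axis to the handle. Steel socket, 33 mm across at the mouth, 25 mm above; flange 48 mm across, z = 28 to 33 mm (fingertips may push on its top); blue square grip 26 x 26 mm (sides along x, y), z = 33 to 78 mm; end knob 20 mm across to z = 85 mm.
- coupler_seat (a point): Bottom of the coupler's bore, on its axis, 15 mm above the mouth; axes as the coupler's. Lies on nipple_top when seated. Bore 27 mm wide at the mouth, narrowing over 5 mm to 19 mm; four sprung balls, 6.4 mm above the mouth, snap under the nipple's head (push of about 6 to 10 N) as it reaches the bottom.
- stand: Grey fixed stand, base 90 x 90 x 8 mm, round cup 52 mm across, top 40 mm above the desk, bore 40 mm; the coupler's flange rests on its rim, coupler mouth 12 mm above the desk. Origin: centre of the underside.
- tool_cup: Bystander: dark grey pen cup, 78 mm across, 96 mm high. Origin: centre of the underside.
- stapler: Bystander: blue and black desk stapler, 30 x 136 x 49 mm, long side along its y. Origin: centre of the underside.
- tape_measure: Bystander: yellow and black tape measure, 62 x 73 x 35 mm. Origin: centre of the underside.

How it is judged:
By the outcome, as a careful person would: the job done as asked, in the order asked, and still so for the second after the job is handed in, while the arm keeps its last pose, push and grip.
It also fails if it takes over 51 s, if anything falls off the work surface, if the arm or the gripper's body presses on something with over 40 N, if the wrist force passes 120 N, or if a joint passes its speed limit or range.

## Working session

There is one attempt and no reset: what is moved stays moved. The work goes in short steps, Python scripts to look and compute and a tool call to move; the robot and the scene stay as the last step left them, time stands still between calls to the robot, and variables do not carry over. Pictures are saved under pics/ and viewed, about 8 in all and at most 12, crops included, and the job is handed in when it is done.

Besides the shell and the picture viewer there is one more tool, called after "Call:" by a JSON object that holds its "api" and its "payload". arm_command: Moves the arm, as the interface text tells. Its arguments: {"type":"object","properties":{"increments":{"type":"array","items":{"type":"number"}}},"required":["increments"]}

```bash
ls; mkdir -p pics; python3 - <<'E'
from plant import sensors, imaging
import cv2,numpy as np
o=sensors.get_obs()
for k,v in o.items(): print(k,np.round(v,3))
for n in("scene","top","wrist"):
    c=imaging.calibration(n); print(n,{k:np.round(v,3).tolist() for k,v in c.items()})
a=imaging.capture("scene");b=imaging.capture("top");
cv2.imwrite("pics/scene0.png",a);cv2.imwrite("pics/top0.png",b)
E
```

```text
pics
time 0.0
joint_positions [-1.406  0.343  1.525  0.     1.275 -0.146]
dq [ 0.002 -0.003 -0.001 -0.     0.001 -0.   ]
tau [-3.0000e-03 -4.3125e+01 -2.4422e+01  7.2000e-02  5.6000e-02 -0.0000e+00]
tool_pos [ 160.517 -499.437  226.061]
tcp_rot [-3.14  -0.     0.311]
contact_force [ 0.19  -0.347  0.132]
moment [-0.032 -0.017  0.026]
grip_width 91.961
scene {'fx': 422.91, 'fy': 422.91, 'cx': 254.181, 'cy': 185.699, 'world_to_cam': [[0.748, 0.663, -0.003, -327.379], [0.525, -0.596, -0.608, -261.342], [-0.405, 0.453, -0.794, 1499.917], [0.0, 0.0, 0.0, 1.0]]}
top {'fx': 385.805, 'fy': 385.805, 'cx': 248.877, 'cy': 187.884, 'world_to_cam': [[0.011, -1.0, 0.005, -101.62], [-0.998, -0.012, -0.057, 508.752], [0.057, -0.004, -0.998, 1212.898], [0.0, 0.0, 0.0, 1.0]]}
wrist {'fx': 327.843, 'fy': 327.843, 'cx': 253.773, 'cy': 188.408, 'hand_eye': [[-0.0, -0.955, -0.297, 81.28], [1.0, 0.0, -0.001, -0.723], [0.001, -0.297, 0.955, -158.602], [0.0, 0.0, 0.0, 1.0]]}
```

View pics/scene0.png

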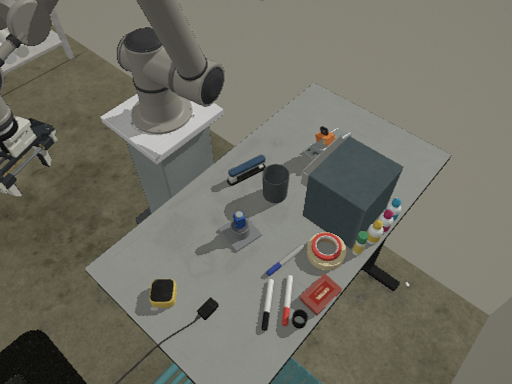

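View pics/top0.png

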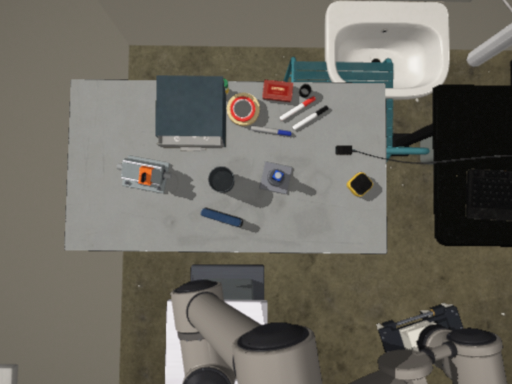

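```bash
cat > h.py <<'E'
import numpy as np
from plant import sensors, imaging
from scipy.spatial.transform import Rotation as Ro
def cam(n,obs=None):
    c=imaging.calibration(n); K=np.array([[c['fx'],0,c['cx']],[0,c['fy'],c['cy']],[0,0,1]])
    if n=='wrist':
        T=np.eye(4);T[:3,:3]=Ro.from_euler('xyz',obs['tcp_rot']).as_matrix();T[:3,3]=obs['tool_pos']
        W=np.linalg.inv(T@np.array(c['hand_eye']))
    else: W=np.array(c['world_to_cam'])
    return K,W
def back(K,W,uv,z):
    C=-W[:3,:3].T@W[:3,3]; d=W[:3,:3].T@np.linalg.inv(K)@[uv[0],uv[1],1]
    return C+d*(z-C[2])/d[2]
def proj(K,W,P):
    P=np.atleast_2d(P); q=(W[:3,:3]@P.T+W[:3,3:])
    q=K@q; return (q[:2]/q[2]).T
def tri(obs): # list of (K,W,uv)
    A=[];b=[]
    for K,W,uv in obs:
        C=-W[:3,:3].T@W[:3,3]; d=W[:3,:3].T@np.linalg.inv(K)@[uv[0],uv[1],1]; d/=np.linalg.norm(d)
        M=np.eye(3)-np.outer(d,d);A.append(M);b.append(M@C)
    return np.linalg.lstsq(np.vstack(A),np.hstack(b),rcond=None)[0]
E
python3 - <<'E'
from h import *; import cv2
K,W=cam('top')
for n,uv,z in [('block',(145,174),60),('stand',(277,178),60),('coupler',(277,176),97),('cup',(221,180),96),('stapler',(222,217),49),('tape',(360,184),35),('boxBL',(157,147),200),('boxBR',(225,147),200)]:
    print(n,back(K,W,uv,z).round())
t=cv2.imread('pics/top0.png');s=cv2.imread('pics/scene0.png')
a=cv2.resize(t[140:240,105:185],None,fx=5,fy=5,interpolation=cv2.INTER_CUBIC)
b=cv2.resize(s[110:210,285:365],None,fx=5,fy=5,interpolation=cv2.INTER_CUBIC)
cv2.imwrite('pics/crop1.png',np.hstack([a,b]))
E
```

```text
block [546. 223.  60.]
stand [ 539. -182.   60.]
coupler [ 542. -179.   97.]
cup [528. -12.  96.]
stapler [417. -14.  49.]
tape [ 525. -444.   35.]
boxBL [608. 156. 200.]
boxBR [610. -29. 200.]
```

View pics/crop1.png

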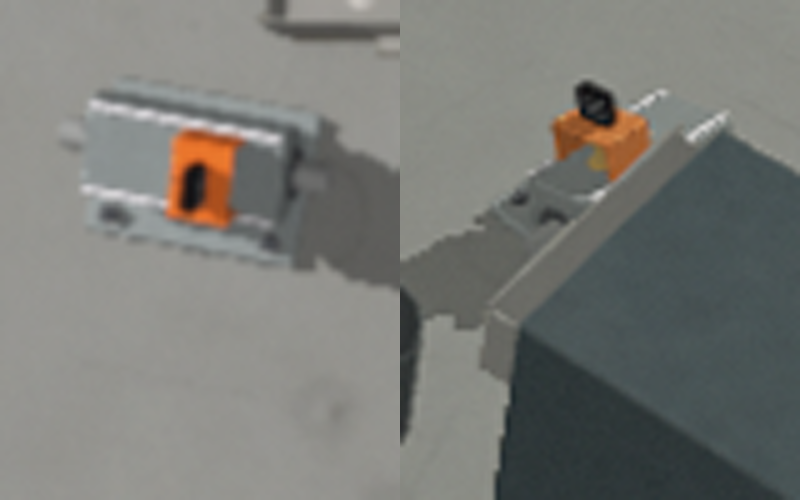

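Call:
{"api": "arm_command", "payload": {"increments": [0,444,-192,-14,-152,0,444,-192,-14,-152,0,444,-192,-14,-152,0,444,-192,-14,-152,0,444,-192,-14,-152,0,444,-192,-14,-152,0,444,-192,-14,-152,0,444,-192,-14,-152,0,444,-192,-14,-152,0,444,-192,-14,-152,0,444,-192,-14,-152,0,444,-192,-14,-152,0,444,-192,-14,-152,0,444,-192,-14,-152,0,444,-192,-14,-152,0,444,-192,-14,-152]}}

```text
time: 2.1
tool_pos: [524.5, -181.2, 240.5]
tcp_rot: [3.142, -0.0, 2.961]
contact_force: [0.1, -0.1, -0.1]
grip_width: 91.6
```

```bash
python3 - <<'E'
from h import *; import cv2,pickle
o=sensors.get_obs(); a=imaging.capture('wrist'); cv2.imwrite('pics/w1.png',a); pickle.dump(o,open('w1.pkl','wb'))
print(o['time'],o['joint_positions'],o['tool_pos'],o['tcp_rot'])
K,W=cam('wrist',o); print(proj(K,W,[[542,-179,97],[539,-182,0]]))
E
```

```text
2.1 [-4.70758771e-01  3.87318628e-01  1.41681241e+00 -8.95438908e-05
  1.33790183e+00 -1.86064731e+00] [ 524.47126556 -181.22068011  240.51015686] [ 3.14155032e+00 -4.46752725e-04  2.96070556e+00]
[[257.92121889 191.70099193]
 [254.08769406 166.05313506]]
```

View pics/w1.png

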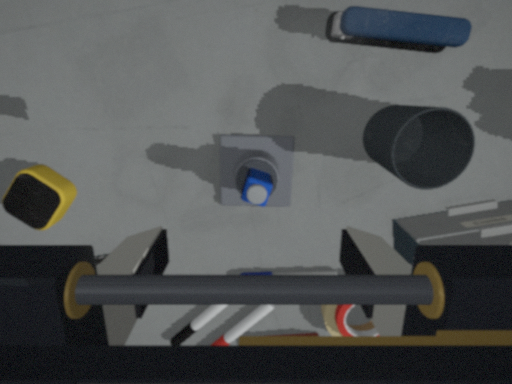

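```bash
python3 - <<'E'
from h import *; import pickle
K,W=cam('top'); print(back(K,W,(143.8,177.4),106))
o=pickle.load(open('w1.pkl','rb'));K,W=cam('wrist',o)
print('knob',back(K,W,(258,194),97))
print([back(K,W,p,8).round(1) for p in [(222,134),(294,136),(292,206),(220,206)]])
print('cup', back(K,W,(432,148),96), 'box',back(K,W,(395,218),200),back(K,W,(395,218),100))
E
```

```text
[532.01435728 214.47179263 106.        ]
knob [ 544.32052435 -179.33774448   97.        ]
[array([ 491.8, -212.2,    8. ]), array([ 509.6, -128.3,    8. ]), array([ 597. , -143.6,    8. ]), array([ 580.5, -233.6,    8. ])]
cup [529.44381507 -11.68628275  96.        ] box [543.10890154 -89.40243099 200.        ] [592.11591716 -51.01247077 100.        ]
```

Call:
{"api": "arm_command", "payload": {"increments": [0,75,189,0,0,0,75,189,0,0,0,75,189,0,0,0,75,189,0,0,0,71,387,0,0,0,71,387,0,0,0,71,387,0,0,0,71,387,0,0,0,71,387,0,0,0,71,387,0,0]}}

```text
time: 3.4
tool_pos: [523.3, 210.6, 240.6]
tcp_rot: [-3.141, -0.0, 2.962]
contact_force: [0.5, -0.1, 0.2]
grip_width: 92.0
```

```bash
python3 - <<'E'
from h import *; import cv2,pickle
o=sensors.get_obs(); a=imaging.capture('wrist'); cv2.imwrite('pics/w2.png',a); pickle.dump(o,open('w2.pkl','wb'))
print(o['time'],o['joint_positions'],o['tool_pos'],o['tcp_rot'])
K,W=cam('wrist',o); p=proj(K,W,[[532,214.5,106]]);print(p)
u,v=p[0].astype(int); w1=cv2.imread('pics/w1.png')
a=a[max(0,v-75):v+75,u-90:u+90]; 
cv2.imwrite('pics/crop2.png',np.hstack([cv2.resize(a,None,fx=3,fy=3,interpolation=cv2.INTER_CUBIC), cv2.resize(w1[140:215,216:300],(504,450),interpolation=cv2.INTER_CUBIC)[:,:260*2//1][:,:260] if 0 else cv2.resize(w1[150:225,238:281],(258,450),interpolation=cv2.INTER_CUBIC)]));print(u-90,max(0,v-75),a.shape)
E
```

```text
3.4 [ 2.47041267e-01  4.04536823e-01  1.38986412e+00 -6.66132212e-04
  1.34760931e+00 -1.14356376e+00] [523.34101731 210.56177429 240.6439441 ] [-3.14082844e+00 -1.10964007e-04  2.96154889e+00]
[[258.29548831 185.3618365 ]]
168 110 (150, 180, 3)
```

View pics/crop2.png

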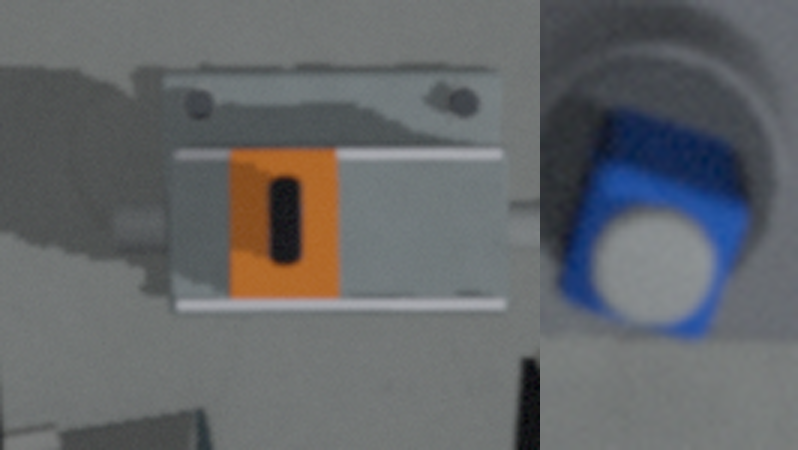

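```bash
python3 - <<'E'
from h import *; import pickle
o=pickle.load(open('w2.pkl','rb'));K,W=cam('wrist',o)
top=back(K,W,(263,183.3),108.7); print(top)
yaw=o['tcp_rot'][2]-np.pi; bx=np.array([np.cos(yaw),np.sin(yaw),0]);n=np.array([0,0,1])*np.cos(.35)-bx*np.sin(.35)
base=top-54*n; print('nipbase',base,'niptop',base+24*n)
g=top-14.5*n; print('target',g); d=g-o['tool_pos']; R=Ro.from_euler('xyz',o['tcp_rot']).as_matrix(); print('tool delta',R.T@d)
# ckeck: rails / hood edges
for p,z in [((168+175/3,110+155/3),0)]: pass
E
```

```text
[530.01357249 219.2294094  108.7       ]
nipbase [548.23075104 215.91361434  57.97387351] niptop [540.13422724 217.38730103  80.51881861]
target [534.90522229 218.33905703  95.07909566]
tool delta [-10.00073343   9.83364179 145.55626707]
```

Call:
{"api": "arm_command", "payload": {"increments": [0,-10,8,40,0,0,-10,8,90,0,0,-10,8,125,0,0,-10,8,145,0,0,-10,8,145,0,0.5,-10,8,145,0,0.7,-10,8,145,0,1,-10,8,145,0,1,-10,8,145,0,1,-10,8,145,0,1,-10,8,145,0,1,-10,8,145,0]}}

```text
time: 4.95
tool_pos: [534.4, 218.3, 95.6]
tcp_rot: [-3.141, -0.0, 2.964]
contact_force: [-0.2, 0.1, 0.0]
grip_width: 26.4
```

Fingers still closing (26 mm); continue, then slide.

Call:
{"api": "arm_command", "payload": {"increments": [1,0,0,0,0,1,0,0,0,0,1,0,0,0,0,1,0,0,0,0]}}

```text
time: 5.45
tool_pos: [534.4, 218.2, 95.6]
tcp_rot: [-3.141, -0.0, 2.964]
contact_force: [-0.4, -0.4, 0.2]
grip_width: 9.7
```

Call:
{"api": "arm_command", "payload": {"increments": [1,0,8,0,0,1,0,16,0,0,1,0,24,0,0,1,0,32,0,0,1,0,40,0,0,1,0,48,0,0,1,0,54,0,0,1,0,58,0,0,1,0,60,0,0,1,0,60,0,0]}}

```text
time: 6.7
tool_pos: [543.6, 270.7, 95.6]
tcp_rot: [-3.129, -0.004, 2.964]
contact_force: [-7.9, -25.9, 11.4]
grip_width: 9.7
```

Call:
{"api": "arm_command", "payload": {"increments": [1,0,-6,0,0,0.6,0,-6,0,0,0.6,0,-6,0,0,0.6,0,-6,0,0,0.6,0,-6,0,0,0.6,0,-6,-30,0,0.5,0,-20,-80,0,0,0,-50,-130,0,0,0,-61,-145,0,0,0,-61,-145,0,0,0,-61,-145,0,0,0,-61,-145,0]}}

```text
time: 8.2
tool_pos: [533.7, 217.8, 238.8]
tcp_rot: [-3.14, -0.003, 2.964]
contact_force: [-0.2, -1.3, 0.4]
grip_width: 89.4
```

```bash
python3 - <<'E'
from h import *; import cv2,pickle
o=sensors.get_obs(); a=imaging.capture('wrist'); cv2.imwrite('pics/w3.png',a); pickle.dump(o,open('w3.pkl','wb'))
print(o['time'],o['tool_pos'],o['tcp_rot'],o['contact_force'])
K,W=cam('wrist',o); p=proj(K,W,[[540,216,80.5]]);print(p)
cv2.imwrite('pics/crop3.png',cv2.resize(a[120:260,180:370],None,fx=4,fy=4,interpolation=cv2.INTER_CUBIC))
E
```

```text
8.2 [533.68998058 217.76839069 238.84432954] [-3.14033345e+00 -2.88666650e-03  2.96439507e+00] [-0.15601789 -1.27544517  0.41655203]
[[252.01396819 177.73428901]]
```

View pics/crop3.png

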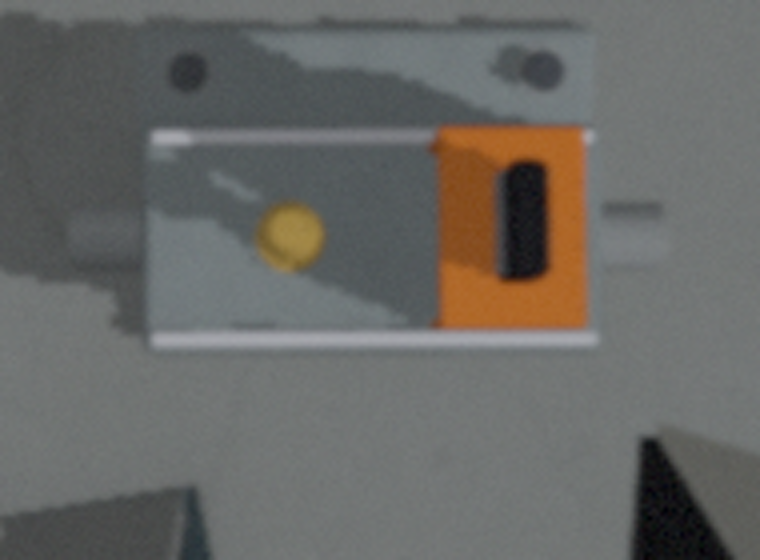

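Call:
{"api": "arm_command", "payload": {"increments": [0,10,-200,0,0,0,10,-200,0,0,0,10,-200,0,0,0,10,-200,0,8,0,-80,-389,20,17.5,0,-80,-389,40,17.5,0,-80,-389,50,17.5,0,-80,-389,50,17.5,0,-80,-389,50,17.5,0,-80,-389,50,17.5]}}

```text
time: 9.5
tool_pos: [544.2, -178.4, 190.9]
tcp_rot: [3.141, -0.0, 2.659]
contact_force: [-0.3, 1.4, 0.3]
grip_width: 91.6
```

```bash
python3 - <<'E'
from h import *; import cv2,pickle
o=pickle.load(open('w3.pkl','rb'));K,W=cam('wrist',o); print('nip',back(K,W,(253.6,178.4),80.5))
o=sensors.get_obs(); a=imaging.capture('wrist'); cv2.imwrite('pics/w4.png',a); pickle.dump(o,open('w4.pkl','wb'))
print(o['time'],o['tool_pos'],o['tcp_rot'],o['contact_force'])
K,W=cam('wrist',o); p=proj(K,W,[[544,-179.5,97]]);print(p)
u,v=p[0].astype(int); print(u-60,v-60)
cv2.imwrite('pics/crop4.png',cv2.resize(a[v-60:v+50,u-60:u+60],None,fx=5,fy=5,interpolation=cv2.INTER_CUBIC))
E
```

```text
nip [540.54840807 217.51783995  80.5       ]
9.5 [ 544.16849508 -178.35593352  190.88964075] [ 3.14114592e+00 -4.56349307e-04  2.65918765e+00] [-0.2780393   1.36547571  0.32368661]
[[250.82347525 191.59171413]]
190 131
```

View pics/crop4.png

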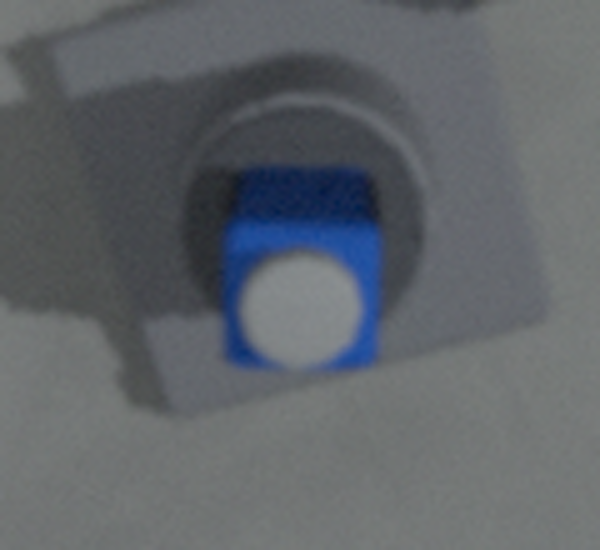

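Call:
{"api": "arm_command", "payload": {"increments": [0,0,0,50,0,0,0,0,100,0,0,0,0,125,0,0,0,0,139,0,0.5,0,0,139,0,1,0,0,139,0,1,0,0,139,0,1,0,0,139,0,1,0,0,139,0,1,0,0,139,0,1,0,0,139,0,1,0,0,139,0,1,0,0,139,0,1,0,0,139,0]}}

```text
time: 11.3
tool_pos: [544.2, -179.9, 51.8]
tcp_rot: [-3.141, 0.0, 2.658]
contact_force: [-0.2, -2.3, 0.9]
grip_width: 25.7
```

Call:
{"api": "arm_command", "payload": {"increments": [1,0,0,-10,0,1,0,0,-20,0,1,0,0,-20,0,1,3,0,-20,0,1,6,0,-20,0,1,9,0,-20,0,1,12,0,-20,0,1,15,0,-20,0,1,18,0,-20,0,1,21,0,-20,0,1,24,0,-20,0,1,26,0,-20,0,1,26,0,-20,0]}}

```text
time: 12.92
tool_pos: [523.5, -169.3, 72.8]
tcp_rot: [-3.141, 0.007, 2.658]
contact_force: [5.4, -4.3, -1.1]
grip_width: 25.5
```

```bash
python3 - <<'E'
from h import *; import cv2,pickle
o=sensors.get_obs(); a=imaging.capture('wrist'); cv2.imwrite('pics/w5.png',a); pickle.dump(o,open('w5.pkl','wb'))
print(o['time'],o['tool_pos'],o['tcp_rot'],o['contact_force'],o['moment'],o['grip_width'])
cv2.imwrite('pics/crop5.png',cv2.resize(a[170:330,160:360],None,fx=3.7,fy=3.7,interpolation=cv2.INTER_CUBIC))
E
```

```text
12.925 [ 523.51765542 -169.27347412   72.83136529] [-3.14124528  0.00724405  2.65801866] [ 5.38007781 -4.27822255 -1.08276172] [-0.87215522 -1.3614887  -0.13371552] 25.514317049031202
```

View pics/crop5.png

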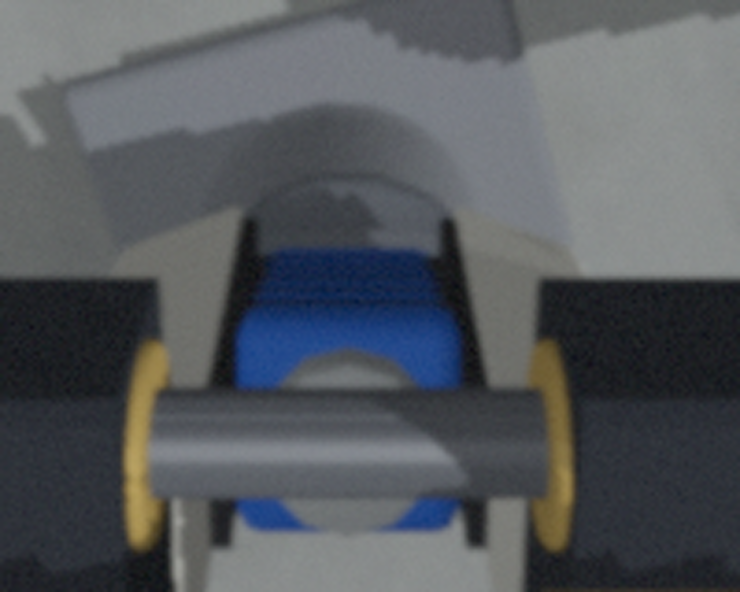

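```bash
cat > tilt.py <<'E'
from h import *
from scipy.optimize import least_squares
def tilt(obs,g0=59):
    # obs: list of (coupler x, coupler z, v)   unknown theta, x offset, grasp height
    c=imaging.calibration('wrist');H=np.linalg.inv(np.array(c['hand_eye']))
    def v(p,x,z):
        t,x0,g=p; dz=z-g
        P=H@[x0+dz*np.sin(t)+x*np.cos(t),0,-19-dz*np.cos(t)+x*np.sin(t),1]
        return c['fy']*P[1]/P[2]+c['cy']
    f=lambda p:[v(p,x,z)-w for x,z,w in obs]+[(p[1])/2,(p[2]-g0)/1]
    r=least_squares(f,[.2,0,g0]); return np.degrees(r.x[0]),r.x[1:],r.fun
E
python3 - <<'E'
from tilt import *
s=lambda y:170+y/3.7
print(tilt([(13,78,s(308)),(-13,78,s(531)),(10,85,s(350)),(-10,85,s(533))]))
E
```

```text
(np.float64(12.982878764998645), array([-3.10967994, 58.4162663 ]), array([-0.18215171, -0.49079693,  0.60190974, -0.36141025, -1.55483997,
       -0.5837337 ]))
```

Call:
{"api": "arm_command", "payload": {"increments": [1,3,0,0,0,1,6,0,0,0,1,8,0,0,0,1,8,0,0,0]}}

```text
time: 13.48
tool_pos: [516.1, -165.5, 72.3]
tcp_rot: [-3.141, 0.006, 2.658]
contact_force: [5.3, -4.9, -4.2]
grip_width: 25.8
```

```bash
python3 - <<'E'
from h import *; import cv2,pickle
o=sensors.get_obs(); a=imaging.capture('wrist'); cv2.imwrite('pics/w6.png',a); pickle.dump(o,open('w6.pkl','wb'))
print(o['time'],o['tool_pos'],o['contact_force'],o['grip_width'])
sc=imaging.capture('scene');cv2.imwrite('pics/s6.png',sc)
p=proj(*cam('scene'),[[523,-169,70]])[0].astype(int); print(p)
A=cv2.resize(a[170:330,180:330],None,fx=3.4,fy=3.4,interpolation=cv2.INTER_CUBIC)
cv2.imwrite('pics/crop6.png',A)
# profiles along column for edges (grip right/left of knob and knob centre)
for c in (230,232,276): print(c,[int(x) for x in a[240:322,c,0]])
w5=cv2.imread('pics/w5.png')
for c in (230,232,276): print('w5',c,[int(x) for x in w5[240:322,c,0]])
E
```

```text
13.475 [ 516.12526192 -165.46774582   72.34501467] [ 5.32228648 -4.86056755 -4.23848974] 25.751420693180062
[236 211]
230 [60, 60, 60, 57, 51, 42, 29, 21, 22, 16, 31, 46, 67, 93, 104, 118, 124, 128, 132, 135, 136, 140, 141, 140, 141, 140, 141, 141, 140, 142, 142, 142, 137, 130, 113, 82, 61, 64, 72, 78, 80, 84, 96, 93, 89, 91, 96, 100, 111, 124, 132, 139, 142, 137, 130, 117, 110, 106, 102, 98, 103, 96, 96, 97, 107, 126, 136, 137, 140, 137, 134, 132, 131, 129, 131, 135, 133, 135, 135, 133, 133, 134]
232 [68, 71, 71, 66, 59, 46, 32, 35, 32, 40, 49, 63, 81, 98, 105, 119, 121, 126, 131, 134, 140, 140, 140, 140, 141, 140, 141, 142, 142, 142, 140, 140, 139, 129, 108, 77, 59, 65, 73, 77, 77, 86, 93, 95, 90, 92, 93, 100, 110, 122, 132, 140, 138, 136, 132, 118, 109, 106, 103, 100, 99, 99, 99, 98, 107, 126, 136, 137, 136, 135, 136, 132, 130, 127, 123, 130, 133, 133, 133, 131, 131, 132]
276 [94, 99, 99, 93, 86, 62, 37, 24, 26, 37, 36, 47, 72, 87, 98, 108, 117, 123, 125, 129, 133, 139, 139, 139, 138, 139, 140, 137, 137, 140, 138, 138, 137, 128, 107, 74, 56, 56, 61, 63, 62, 69, 74, 81, 85, 91, 86,
[... 631 characters left out ...]
114, 121, 127, 131, 136, 138, 139, 140, 141, 141, 141, 141, 142, 143, 139, 139, 138, 132, 114, 79, 62, 65, 73, 82, 83, 86, 95, 96, 90, 90, 96, 101, 111, 123, 135, 140, 142, 140, 132, 118, 111, 108, 100, 101, 100, 100, 98, 99, 106, 126, 134, 135, 135, 136, 134, 132, 131, 129, 133, 133, 135, 138, 137, 137, 137, 137]
w5 276 [43, 43, 43, 48, 54, 57, 66, 67, 62, 71, 75, 66, 78, 86, 97, 102, 106, 114, 119, 125, 129, 132, 137, 139, 141, 139, 139, 139, 136, 136, 139, 138, 138, 132, 111, 79, 57, 55, 56, 64, 65, 65, 67, 67, 65, 66, 71, 79, 99, 115, 132, 141, 144, 141, 134, 120, 110, 106, 105, 103, 102, 96, 87, 79, 97, 120, 134, 133, 132, 132, 131, 128, 122, 127, 133, 141, 140, 140, 141, 140, 140, 141]
```

View pics/crop6.png

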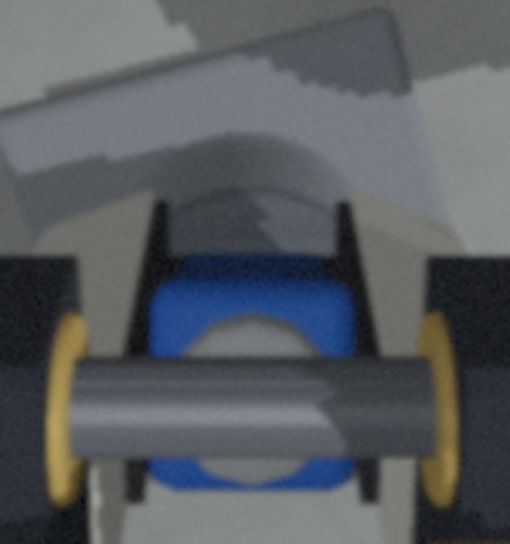

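```bash
python3 - <<'E'
from tilt import *
s=lambda y:170+y/3.7
q=lambda y:170+y/3.4
print(tilt([(13,78,s(308)),(-13,78,s(531)),(10,85,s(350)),(-10,85,s(533)),(13,33,s(249)),(24,33,s(177))]))
print(tilt([(13,78,q(284)),(-13,78,q(490)),(10,85,q(315)),(-10,85,q(485)),(13,33,q(255)),(24,33,q(190))]))
E
```

```text
(np.float64(16.94659296339269), array([-5.06237267, 58.8729141 ]), array([ 0.05787374,  0.71433641, -0.36146776, -0.4858629 , -0.27092266,
       -0.33736043, -2.53118634, -0.1270859 ]))
(np.float64(22.55116584419046), array([-7.29063507, 59.14381916]), array([-0.48851782,  0.88163742, -0.42108325, -0.23086314, -0.20317079,
       -0.52108434, -3.64531753,  0.14381916]))
```

Call:
{"api": "arm_command", "payload": {"increments": [1,0,0,-6,0,1,0,0,-20,0,1,0,0,-50,0,1,0,0,-90,0,1,0,0,-128,0,1,30,40,-128,-5,1,55,75,-128,-10,1,80,112,-128,-15,1,109,152,-128,-17.5,1,135,200,-128,-17.5,1,158,250,-128,-17.5,1,177,300,-128,-17.5,1,189,328,-128,-17.5,1,193,339,-128,-17.5,1,193,339,-128,-17.5,1,193,339,-128,-17.5]}}

```text
time: 15.58
tool_pos: [500.6, 224.7, 199.6]
tcp_rot: [-3.141, -0.0, 2.963]
contact_force: [-0.2, -0.7, -2.8]
grip_width: 26.4
```

```bash
python3 - <<'E'
from h import *; import cv2,pickle
o=sensors.get_obs(); a=imaging.capture('wrist'); cv2.imwrite('pics/w7.png',a); pickle.dump(o,open('w7.pkl','wb'))
print(o['time'],o['tool_pos'],o['tcp_rot'],o['contact_force'],o['grip_width'])
cv2.imwrite('pics/crop7.png',cv2.resize(a[130:330,150:350],None,fx=3,fy=3,interpolation=cv2.INTER_CUBIC))
K,W=cam('wrist',o);print(proj(K,W,[540.3,217.5,80.5]))
E
```

```text
15.575 [500.57075059 224.74701636 199.626108  ] [-3.14078966e+00 -4.60532482e-04  2.96266132e+00] [-0.23112315 -0.66620046 -2.81711453] 26.410395267497645
[[252.41504651 224.23918448]]
```

View pics/crop7.png

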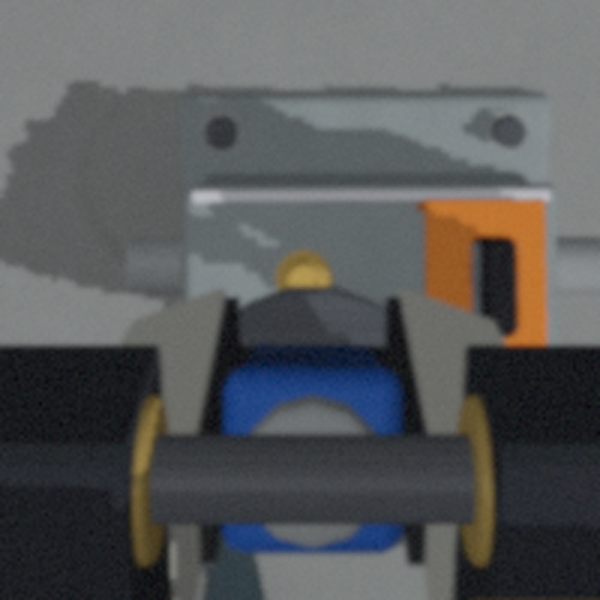

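```bash
cat > app.py <<'E'
from tilt import *
import pickle
q=lambda y:130+y/3
t,(x0,g),r=tilt([(13,78,q(367)),(-13,78,q(551)),(10,85,q(397)),(-10,85,q(547)),(13,33,q(346)),(24,33,q(288))]); print(t,x0,g,r.round(1))
th=np.radians(t); st=np.array([x0+(15-g)*np.sin(th),0,-19-(15-g)*np.cos(th)])
o=sensors.get_obs();R=Ro.from_euler('xyz',o['tcp_rot']).as_matrix()
nt=np.array([540.3,217.3,80.5]); n=R@[np.sin(.35),0,-np.cos(.35)]
for d in (45,22,12,0,-6):
    print(d,(R.T@(nt+d*n-o['tool_pos'])-st).round(1))
print('seat tool',st)
E
python3 app.py
```

```text
22.97701912794805 -7.537426133766789 59.02828414249728 [ 0.2  0.9 -0.8 -0.5 -0.4 -0.5 -3.8  0. ]
45 [-0.2 -0.1 55.4]
22 [-8.1 -0.1 77. ]
12 [-11.5  -0.1  86.4]
0 [-15.6  -0.1  97.7]
-6 [-1.770e+01 -1.000e-01  1.033e+02]
seat tool [-24.72439035   0.          21.53514605]
```

Call:
{"api": "arm_command", "payload": {"increments": [1,0,-1.3,25,0,1,0,-1.3,50,0,1,0,-1.3,55,0,1,-4,-1.3,66,0,1,-8,-1.3,77,0,1,-10,-1.3,82,0,1,-11.5,-1.3,86.4,0,1,-11.5,-1.3,86.4,0,1,-11.5,-1.3,86.4,0]}}

```text
time: 16.75
tool_pos: [511.9, 222.7, 113.5]
tcp_rot: [3.142, 0.0, 2.964]
contact_force: [0.3, -0.7, -3.3]
grip_width: 25.4
```

```bash
python3 - <<'E'
from h import *; import cv2,pickle
o=sensors.get_obs(); a=imaging.capture('wrist'); cv2.imwrite('pics/w8.png',a); s=imaging.capture('scene'); cv2.imwrite('pics/s8.png',s)
print(o['time'],o['tool_pos'],o['tcp_rot'],o['contact_force'],o['grip_width'])
p=proj(*cam('scene'),[540,217,90])[0].astype(int); print(p)
A=cv2.resize(a[130:330,155:355],(400,400),interpolation=cv2.INTER_CUBIC);B=cv2.resize(s[p[1]-45:p[1]+35,p[0]-40:p[0]+40],(400,400),interpolation=cv2.INTER_CUBIC)
cv2.imwrite('pics/crop8.png',np.hstack([A,B]))
E
```

```text
16.75 [511.87998734 222.72690134 113.52047626] [3.14150751e+00 3.53586256e-04 2.96379468e+00] [ 0.32932349 -0.66334726 -3.31410913] 25.387461801426213
[325 133]
```

View pics/crop8.png

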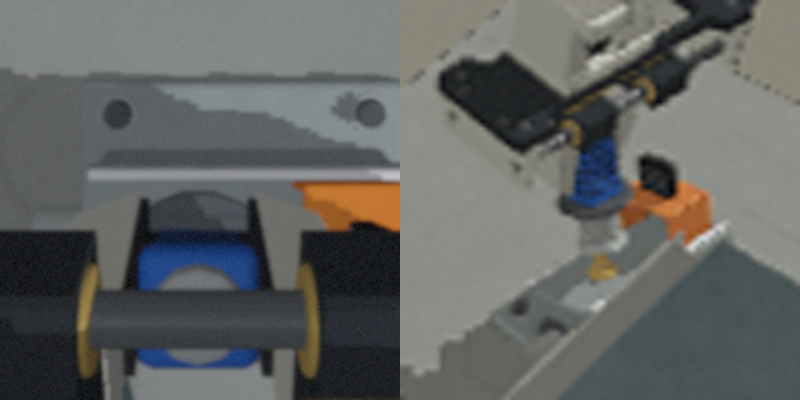

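Call:
{"api": "arm_command", "payload": {"increments": [1,-0.7,0,1.9,0,1,-1.4,0,3.8,0,1,-2.1,0,5.6,0,1,-2.8,0,7.5,0,1,-2.8,0,7.5,0]}}

```text
time: 17.48
tool_pos: [514.7, 221.4, 105.7]
tcp_rot: [-3.14, 0.0, 2.964]
contact_force: [-2.0, -5.8, 2.1]
grip_width: 25.6
```

Call:
{"api": "arm_command", "payload": {"increments": [1,0,-1.5,0,0,1,-0.7,-1.5,1.9,0,1,-1.4,-1.5,3.8,0,1,-1.4,-1.5,3.8,0]}}

```text
time: 17.98
tool_pos: [515.8, 220.3, 101.5]
tcp_rot: [-3.141, -0.0, 2.964]
contact_force: [1.5, -3.5, -4.8]
grip_width: 25.6
```

Call:
{"api": "arm_command", "payload": {"increments": [1,0,-0.7,0,0,1,-0.7,-0.7,1.9,0,1,-1.4,-0.7,3.8,0,1,-1.4,-0.7,3.8,0]}}

```text
time: 18.48
tool_pos: [516.9, 219.8, 98.6]
tcp_rot: [3.141, 0.0, 2.964]
contact_force: [-2.4, -1.3, 5.3]
grip_width: 25.7
```

Call:
{"api": "arm_command", "payload": {"increments": [1,-0.4,0,1,0,1,-0.7,0,2,0,1,-0.7,0,2,0]}}

```text
time: 18.85
tool_pos: [517.5, 219.6, 96.8]
tcp_rot: [3.141, 0.0, 2.964]
contact_force: [-2.9, -0.8, 7.3]
grip_width: 25.8
```

Call:
{"api": "arm_command", "payload": {"increments": [1,-0.4,0,1,0,1,-0.7,0,2,0,1,-0.7,0,2,0]}}

```text
time: 19.23
tool_pos: [518.0, 219.6, 95.7]
tcp_rot: [3.141, 0.0, 2.964]
contact_force: [-4.6, -1.2, 11.5]
grip_width: 25.8
```

Call:
{"api": "arm_command", "payload": {"increments": [1,-0.4,0,1,0,1,-0.7,0,2,0,1,-0.7,0,2,0]}}

```text
time: 19.6
tool_pos: [518.1, 219.7, 95.5]
tcp_rot: [3.141, 0.0, 2.964]
contact_force: [-13.8, -2.8, 27.0]
grip_width: 25.8
```

```bash
cat >> tilt.py <<'E'
E
python3 - <<'E'
from h import *
o=sensors.get_obs(); print(o['tool_pos'],o['tcp_rot'],o['contact_force'],o['moment'])
# where seat would be with gripped geometry; nip top free & at stop
R=Ro.from_euler('xyz',o['tcp_rot']).as_matrix()
n=R@[np.sin(.35),0,-np.cos(.35)]
seat=R@[-24.7,0,21.5]+o['tool_pos']; d=seat-np.array([540.3,215.5,80.5]); print(seat,'axial',d@n,'lateral',d-(d@n)*n)
E
```

```text
[518.10758387 219.67422881  95.4681557 ] [3.14078287e+00 1.36061207e-04 2.96407459e+00] [-13.82046083  -2.83209688  26.9639065 ] [-0.63554972  1.84628948 -0.10140359]
[542.42537697 215.32914544  73.97152366] axial -6.860474368333957 lateral [-0.19188063  0.23957468 -0.08425617]
```

Call:
{"api": "arm_command", "payload": {"increments": [1,0.6,0,-0.9,0,1,0.6,0,-0.9,0,1,0.6,0,-0.9,0]}}

```text
time: 19.98
tool_pos: [518.0, 219.7, 95.6]
tcp_rot: [3.141, 0.001, 2.964]
contact_force: [-9.1, -2.3, 20.2]
grip_width: 25.6
```

```bash
python3 - <<'E'
from h import *; import cv2
o=sensors.get_obs(); a=imaging.capture('wrist'); cv2.imwrite('pics/w9.png',a); s=imaging.capture('scene'); cv2.imwrite('pics/s9.png',s)
print(o['time'],o['tool_pos'],o['tcp_rot'],o['contact_force'],o['grip_width'])
p=np.array([325,133])
A=cv2.resize(a[210:330,195:315],(480,480),interpolation=cv2.INTER_CUBIC);B=cv2.resize(s[p[1]-35:p[1]+25,p[0]-30:p[0]+10],(320,480),interpolation=cv2.INTER_CUBIC)
cv2.imwrite('pics/crop9.png',np.hstack([A,B]))
E
```

```text
19.975 [518.03021721 219.65401373  95.56397372] [3.14075181e+00 7.80086304e-04 2.96394563e+00] [-9.07067311 -2.31518908 20.15341968] 25.648063042831982
```

View pics/crop9.png

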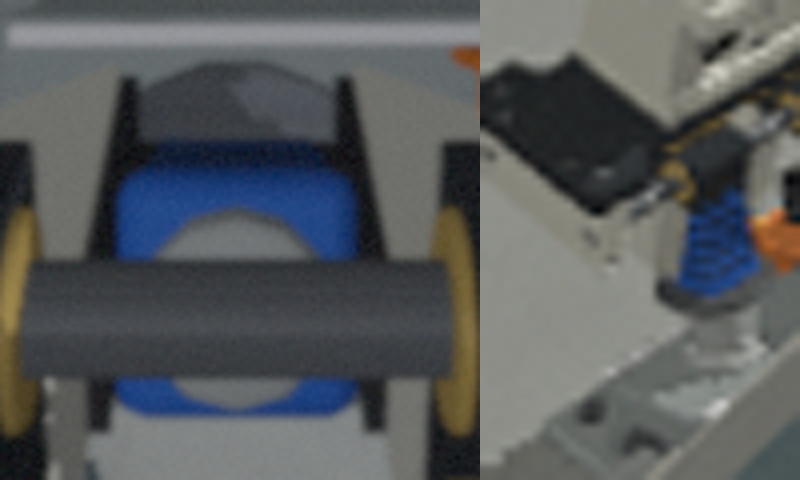

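```bash
python3 - <<'E'
from tilt import *
q=lambda y:210+y/4
print(tilt([(13,78,q(169)),(-13,78,q(415)),(10,85,q(210)),(-10,85,q(408)),(13,33,q(143)),(24,33,q(62))]))
E
```

```text
(np.float64(22.97077536633449), array([-7.5182491 , 59.03973726]), array([ 0.22309816,  0.79430134, -0.98579158, -0.20314807, -0.83132121,
       -0.02310997, -3.75912455,  0.03973726]))
```

```bash
python3 -c "
from plant import ticket,sensors
o=sensors.get_obs();print(o['time'],o['tool_pos'],o['contact_force'],o['grip_width']);print(ticket.close_job())"
```

```text
20.075 [518.03701684 219.64143791  95.55291567] [-9.0336999  -3.21278389 20.29248811] 25.75721362799401
the job is handed in; nothing more can be done
None
```

I handed the job in at 20.1 s, with the shutter open and, as far as I can measure, the coupler snapped on and held down at the nipple's stop. The hand-in gave no verdict.

**What I did**
- **Shutter:** I gripped the fin and slid the shutter until it pushed back with about 26 N. The next picture showed the brass nipple uncovered and the shutter at the end of its rails.
- **Tilting the coupler:** The tool cannot tilt. I gripped the coupler in its stand, lifted it 20 mm and levered it against the cup, so that it leaned about 20° in the jaws.
- **Pressing on:** I pressed it along the leaning nipple's axis. I left it pushing with about 25 N along that axis, still gripped at 25.8 mm.

**What the last checks showed**
- **Snap:** I did not pull on the coupler to test it. The force rose to about 6 N at 4 mm before the seat, then fell to slightly negative.
- **Fully down:** From there the force rose about 1 N per mm, as the spring should, over roughly 6 mm. It then stopped hard: the last 2 mm I commanded moved the arm only 0.2 mm.
- **Seat position:** I estimate the seat 6.9 mm below the free nipple top, where 6 mm is expected. My estimate is good to about 2 mm.
- **Squareness:** The wrist picture gives a lean of 23°, where 20° is wanted. The tilt estimate is good to about 3°, and a rough check from the stand's geometry gave 19–22°. I did not correct it, because the sideways force was small.
- **No slip:** The coupler had not shifted in the jaws.
- **Bystanders:** The arm's paths kept clear of the tool cup, stapler and tape measure, but I took no final picture of them.

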